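# Set up and prime a new lotion pump

### The arm

A 6-joint arm with a two-finger parallel gripper is mounted at the origin on the work surface. World frame = base frame: x ahead of the robot, y to its left, z up, the work surface at z = 0. Lengths are in m, angles in degrees, forces in N, time in s.
With the tool pointing down it reaches from about 0.3 to 0.75 m from the base axis. Payload 8.5 kg.
Tool frame: the origin (TCP) lies at the very end of the fingers, on their centre line; the grasp point (between the pads) lies 19 mm behind it (env.grip_point_offset is the distance from the TCP to the grasp point, in m); z points along the fingers, y is the direction in which the jaws open and shut (so a half turn about z gives the same grasp; the last joint's range is limited). The gripper opens to 85 mm and grips with 20 to 120 N. Pads are 22 mm wide; open, the fingers measure 114 mm over their backs; the gripper's body (76 mm by 85 mm) begins 54 mm behind the grasp point. The pads swing forward as they close: fully open they stand 13 mm farther back than shut.
Start: joints at [-75.705, 21.807, 74.336, -0, 83.858, -12.336], TCP at [0.247, -0.492, 0.196] pointing down, gripper open.
Joint ranges: [-178.18, 178.18], [-50.72, 133.34], [12.68, 142.11], [-81.47, 261.47], [9.98, 163.14], [-165.26, 165.26]. Speed limits (degrees/s): [136.94, 136.94, 180, 180, 180, 180].

### API

Orientations are given as a 3x3 rotation matrix whose columns are the frame's x, y, z axes.
In Python, from rig import env gives the robot as it stands.
- The arm moves only by the tool move_arm, never from a script. Its argument "moves" is a list of rows, each a list of 4 numbers: the shift along the tool's x, y, z in mm, then the turn about the tool's z in rad. In form: [[tx, ty, tz, spin], ...]. A call has 1 to 20 rows; each row is the pose to reach, as a shift and turn from the pose commanded when the call began, along the tool's axes at that moment; what a row does not reach only later rows make up. A row lasts 1/10 s, in which the tool goes at most 50 mm and 8.59 degrees, less where a joint would pass 70% of its speed; a pose out of reach is approached as far as the arm can. A call with a gripper value outside its range is refused whole. "grip" is the closure, from 0 (fully open) to 1 (shut), set as the call begins (left out, the last holds). The fingers move at their own pace and stop on an object; "grip_force" is the grip in N (left out, the last holds). Time passes only in rows, so rows that repeat a pose let the fingers close. It gives the time, the measured TCP pose, the force and the opening at its end, in the units of the state.
- env.observe(): the state, without advancing time (a new reading comes with each control period).
- env.get_image(name): name is "scene" or "top" or "wrist"; returns the picture (384x512x3 uint8, red, green, blue); there is no depth.
- env.get_calibration(name): a dict with "fovy" (degrees; the focal length in pixels is half the picture's height over the tangent of half this angle, whatever the lens; pixels are square), "cx", "cy" (the principal point, pixels), "extrinsics" (4x4, takes a point from world to camera coordinates); the wrist camera has in their place "tool_from_camera" (4x4, takes a point from camera to tool coordinates, whose origin is the TCP and whose axes are the flange's). Camera axes: x right, y up, looking along -z (the intrinsics and any distortion apply to the point x, -y, -z); pixel columns grow to the right and rows downward; lengths in m; the calibration is good to about 2 mm. A picture is of the moment at which its call begins: read the wrist's pose just before it. get_calibration takes no time and is no camera call.
- env.close_job(): hands the job in, once; it reports no verdict.
Trained networks look in the newest picture that a camera, given by its name, has taken for a name from the list of things; names that differ only in an ending like _2 or _b are one class to them, and where a whole thing is asked for, a point or a joint stands for the part that bears it (a point fixed in the world has none). Each returns a list of dicts, best first, with "conf" (0 to 1); they miss things now and then, are a little off and sometimes report something else, mostly with a low value. They report only what shows in the picture. A call takes as long as a camera call. They do not tell look-alikes from the thing itself.
- env.silhouettes(camera, name): "region" (384x512 bool, what is visible of it) and "point" ([row, column] in pixels, amid what is visible of it).
- env.tip_of(camera, name): "point" ([row, column] in pixels: a listed point, or the origin of a listed thing).
The state is a dict: "time_s": time; "q": joint angles; "qvel": joint speeds; "joint_efforts": joint torques, N m; "position": TCP position; "tool_rot": TCP orientation; "ft_force": force on the tool from outside, world axes, zero at the start; "wrist_torque": the same for the moment, N m; "grip_width": finger opening in m.
Only numpy, scipy, OpenCV 4.12 (cv2) and the standard library are available. Lean on these libraries where they do the work, as an engineer would, in place of code of your own. Each camera call takes 0.05 s, during which the arm holds its last target.

### The job

Get the new lotion bottle ready for use: lift it out of the tray by its body or neck collar, never by its pump head, and stand it upright on the dresser close beside the lone small ceramic dish. Unlock the pump by twisting its head anticlockwise (seen from above) as far as it goes, and with the spout over the dish, and nowhere else, push the head right down to its stop at least twice, letting it rise fully after each stroke, to prime it. Leave the bottle standing there, unlocked, with its spout over the dish, and leave the dish and all the other things where they are.

Things in the scene. Friction and masses are not known exactly. Their poses are not given: they have to be found in the camera images.
- bottle: White lotion bottle with a pump, tallest in the tray: 180 mm, 0.3 to 0.5 kg. Origin: centre of underside, z up. Body 52 mm across to z = 104 mm; shoulder, 30 mm across at 121; steel collar 36 mm across, z = 124 to 148 (take it there from above, tips not below 120, fingers either side of the spout; ribs on it are part of the bottle). x axis: spout direction at pump_turn 0.
- pump_head: White pump head: round hub 30 mm across, 16 mm high, with a spout 13 mm wide reaching 64 mm from the axis along the head's x axis. Origin: centre of the hub's underside, on the bottle's axis, 164 mm above its base with the head up (16 mm above the collar). Pinch it across the hub from above, fingers either side of the spout.
- pump_top (a point): Middle of the hub's top face, where to press: on the bottle's axis, 180 mm above its base with the head up, 164 mm pressed home.
- spout_tip (a point): Outlet under the end of the spout, 60 mm from the bottle's axis, about 160 mm above its base with the head up.
- pump_turn (a joint): Turn of the pump head on the bottle, rad: 0 = locked, grows anticlockwise seen from above, 1.4 = open at its stop. Starts at 0 to 0.2. Turns freely (about 0.01 N m of friction) and stays where it is left. Below about 0.9 lock ribs keep the head from going down more than about 1 mm.
- pump_stroke (a joint): Stroke of the pump head, m: 0 = up, 0.016 = pressed home on its stop. A spring returns it: about 3 N to start it, 8.5 N at the stop.
- dish: Small round white ceramic dish standing by itself on the dresser, the top tier of the stacking dish: 130 mm across the rim, 20 mm high, inside floor about 100 mm across and 5 mm thick, 0.32 kg, loose. Origin: centre of its underside.
- tray: Fixed rectangular vanity tray of pale wood, 160 mm (its x) by 250 mm (its y), outer height 20 mm, walls and floor 5 mm thick. The bottle, jar and perfume stand in it in a row along its y, in any order, about 80 mm apart. Origin: centre of its underside.
- jar: Open frosted glass jar, 60 mm across, 46 mm high, in the tray. Bystander. Origin: centre of its underside.
- perfume: Square amber glass perfume bottle with a black cap, 34 x 50 mm, 96 mm high, in the tray. Bystander. Origin: centre of its underside.
- jar_lid: Frosted glass jar lid, 64 mm across, 23 mm high with its knob, lying between tray and dish. Bystander. Origin: centre of its underside.
- dish_stack: The two lower tiers of the stacking dish, one on the other, white ceramic, 190 mm across, 60 mm high, at the left of the dresser. Bystander. Origin: centre of its underside.
- pencil_cup: Black wooden cup, 76 mm across and 98 mm high, with pencils and make-up brushes to about 200 mm, at the back left. Bystander. Origin: centre of its underside.
- gloss_stand: Clear acrylic stand with lip gloss tubes, 90 x 160 mm, 104 mm high, at the back right. Bystander. Origin: centre of its underside.
- hairbrush: Wooden hairbrush, about 205 mm long, 62 mm wide and 37 mm high, lying along the back. Bystander. Origin: on its underside, 85 mm from the end of the handle.
There are look-alikes about, which are no part of the job. Several things have the shape of the bottle; the one meant has the colours described above. Of the things that look like the dish, take the one that is farthest from the robot's base at the start.

How it is judged (in metres and radians):
On the way, in this order (a step that is already met when the one before it is completed fails the run):
1. with the bottle standing upright on the dresser and the spout over the dish, the unlocked pump head is pressed home to its stop (value of joint pump_stroke above 0.0145 m and horizontal distance between spout_tip and dish below 0.055 m and height (world z) of bottle below 0.004 m and angle between bottle's own z axis and vertical below 0.1 rad), for 0.1 s.
2. the head is let up fully (value of joint pump_stroke below 0.002 m), for 0.1 s.
3. the head is pressed home a second time in the same way (all of step 1), for 0.1 s.
At the end, for the whole second after the job is handed in: Pump pressed home (within 1.5 mm) at least twice over the dish; at the end the bottle stands still, upright (3 deg) on the dresser, head up (2 mm) and turned open (beyond 1.1 of 1.4 rad), spout tip within 55 mm horizontally of the centre of the dish; dish and other things left in place (value of joint pump_stroke below 0.002 m and value of joint pump_turn above 1.1 rad and horizontal distance between spout_tip and dish below 0.055 m and height (world z) of bottle below 0.004 m and angle between each of bottle, dish's own z axis and vertical below 0.05 rad and linear speed of bottle below 0.02 m/s and distance of dish from where it was at the start of the episode below 0.02 m); the robot touches nothing.
It fails at once if the bottle is lifted by its pump head (contact force between the fingers and pump_head above 2 N and height (world z) of bottle above 0.015 m).
It fails at once if the pump is worked (pressed more than 8 mm) with its spout not over the dish (value of joint pump_stroke above 0.008 m and horizontal distance between spout_tip and dish above 0.06 m).
It fails at once if the dish is moved more than 20 mm (distance of dish from where it was at the start of the episode above 0.02 m).
It fails at once if another thing is moved more than 25 mm (distance of any of jar, perfume, jar_lid, dish_stack, pencil_cup, gloss_stand, hairbrush from where it was at the start of the episode above 0.025 m).
It fails at once if the bottle, jar, perfume or pencil cup is tipped over (angle between any of jar, perfume, pencil_cup's own z axis and vertical above 0.5 rad or angle between bottle's own z axis and vertical above 0.8 rad).
It also fails if it takes over 64 s, if anything falls off the work surface, if the arm or the gripper's body presses on something with over 40 N, if the wrist force passes 120 N, or if a joint passes its speed limit or range.

## Working session

There is one attempt and no reset: what is moved stays moved. The work goes in short steps, Python scripts to look and compute and a tool call to move; the robot and the scene stay as the last step left them, time stands still between calls to the robot, and variables do not carry over. Pictures are saved under pics/ and viewed, and the job is handed in when it is done.

Besides the shell and the picture viewer there is one more tool, called in YAML: its name, and indented under it one key for each argument. move_arm: Moves the arm, as the interface text tells. Its arguments: {"type":"object","properties":{"moves":{"type":"array"},"grip":{"type":"number"},"grip_force":{"type":"number"}},"required":["moves"]}

```bash
mkdir -p pics; ls
cat > h.py <<'E'
import numpy as np,cv2
from rig import env
def save(name,img): cv2.imwrite('pics/'+name,cv2.cvtColor(np.ascontiguousarray(img),cv2.COLOR_RGB2BGR))
def cam(name):
    c=env.get_calibration(name); f=192/np.tan(np.radians(c['fovy'])/2)
    if 'extrinsics' in c: E=np.array(c['extrinsics'])
    else:
        s=env.observe(); T=np.eye(4);T[:3,:3]=np.array(s['tool_rot']);T[:3,3]=s['position']
        E=np.linalg.inv(T@np.array(c['tool_from_camera']))
    return c,f,E
def und(c,f,px):  # row,col -> normalised
    return np.array([(px[1]-c['cx'])/f,(px[0]-c['cy'])/f])
def ray(name,px):
    c,f,E=cam(name); n=und(c,f,px); d=E[:3,:3].T@np.array([n[0],-n[1],-1]); o=-E[:3,:3].T@E[:3,3]
    return o,d
def atz(name,px,z):
    o,d=ray(name,px); return o+d*(z-o[2])/d[2]
def proj(name,P):
    c,f,E=cam(name); p=E[:3,:3]@np.array(P)+E[:3,3]; return np.array([c['cy']-f*p[1]/-p[2],c['cx']+f*p[0]/-p[2]])
E
python3 - <<'E'
from h import *
for n in ['scene','top','wrist']:
    save(n+'0.png',env.get_image(n)); print(n,env.get_calibration(n))
print(env.observe())
E
```

```text
pics
scene {'fovy': 54.95598195399835, 'cx': 254.54439229899398, 'cy': 197.10364802341238, 'extrinsics': array([[-0.83271506,  0.55347006,  0.01601658,  0.3644361 ],
       [-0.29558123, -0.46880012,  0.83238103,  0.08674745],
       [ 0.46820655,  0.68840202,  0.55397228, -1.49216001],
       [ 0.        ,  0.        ,  0.        ,  1.        ]])}
top {'fovy': 42.68846782899769, 'cx': 255.19083453051576, 'cy': 195.09539526012156, 'extrinsics': array([[-0.0085178 , -0.99996174,  0.00199144,  0.13014303],
       [ 0.98299435, -0.0080079 ,  0.18346112, -0.54339473],
       [-0.18343815,  0.00352026,  0.98302495, -1.37910362],
       [ 0.        ,  0.        ,  0.        ,  1.        ]])}
wrist {'fovy': 63.58504046184819, 'cx': 257.22651464404856, 'cy': 191.81007449841698, 'tool_from_camera': array([[-6.23776094e-05,  9.60231771e-01,  2.79204122e-01,
         6.97679062e-02],
       [ 9.99999094e-01,  4.35287344e-04, -1.27361725e-03,
         1.14286871e-03],
       [-1.34450176e-03,  2.79203790e-01, -9.60230929e-01,
        -1.78546393e-01],
       [ 0.00000000e+00,  0.00000000e+00,  0.00000000e+00,
         1.00000000e+00]])}
{'time_s': 0.15, 'q': array([-7.57043801e+01,  2.18324624e+01,  7.43729487e+01,  4.24730787e-04,
        8.38597025e+01, -1.23348942e+01]), 'qvel': array([-0.00115388, -0.14517956, -0.16054393,  0.03881835,  0.01076237,
       -0.00303504]), 'joint_efforts': array([ 1.27052081e-03, -4.48626959e+01, -2.31345248e+01, -2.67064297e-04,
        3.77051794e-03, -1.56276707e-05]), 'position': array([ 0.24646777, -0.49137864,  0.19516123]), 'tool_rot': array([[ 8.93916038e-01,  4.48234361e-01, -2.73474876e-04],
       [ 4.48234374e-01, -8.93915392e-01,  1.10307630e-03],
       [ 2.49973300e-04, -1.10863844e-03, -9.99999354e-01]]), 'ft_force': array([-0.57518502,  0.96083485,  0.54580195]), 'wrist_torque': array([ 0.02741828, -0.00972347, -0.01939795]), 'grip_width': 0.08511872340322388}
```

View pics/scene0.png

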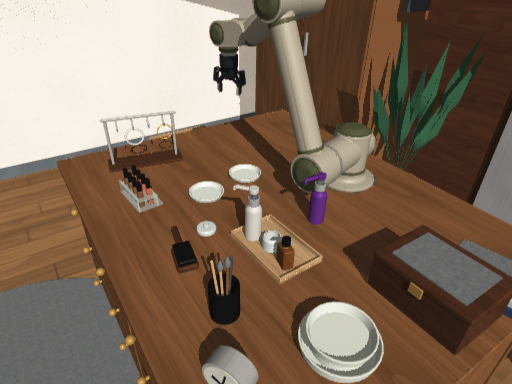

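View pics/top0.png

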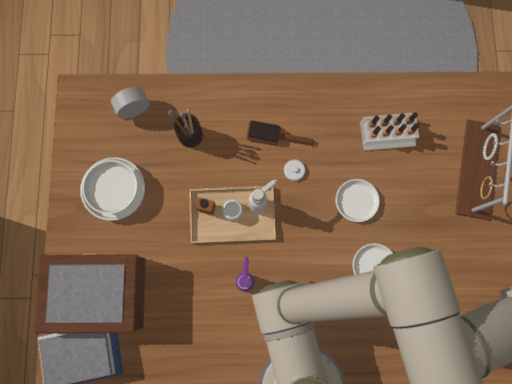

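View pics/wrist0.png

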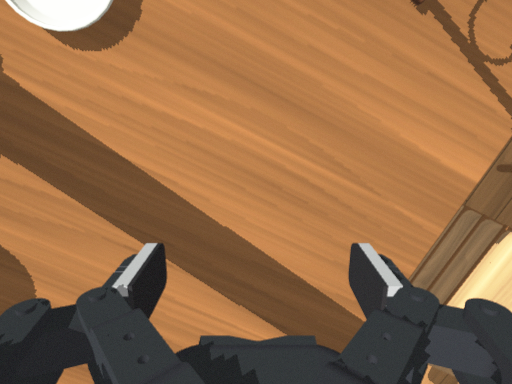

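Candidates: bottles are white at top (row 198, col 258), in the tray, and purple at (282, 245). The white one fits the description. Dishes are at (201, 358) and (263, 374). The first looks farther from the base (base at about (375, 300)). I'll measure both and confirm in a crop.

Run:
```python
from h import *
env.get_image('top'); env.get_image('scene')
img=env.get_image('top')
for n,z in [('dish',0),('bottle',0),('pump_top',.18),('spout_tip',.16),('pump_head',.164),('tray',0),('jar',.005),('perfume',.005),('jar_lid',0)]:
  for cm in ['top','scene']:
    for d in env.tip_of(cm,n)[:4]:
        zz=z+(0.005 if n in('bottle','pump_top','spout_tip','pump_head') else 0)
        print(n,cm,np.round(d['point'],1),round(d['conf'],2),np.round(atz(cm,d['point'],zz)[:2],4))
for d in env.silhouettes('top','dish'):
    m=d['region'].astype(np.uint8); (x,y),(a,b),t=cv2.fitEllipse(max(cv2.findContours(m,0,2)[0],key=len))
    P=atz('top',(y,x),.02); print('sil',d['conf'],(y,x),a,b,P[:2],np.hypot(*P[:2]))
save('c.png',cv2.resize(img[140:320,180:420],(800,600),interpolation=cv2.INTER_CUBIC))
```

```text
dish top [200.2 356.2] 0.71 [ 0.5357 -0.1783]
dish top [265.  374.1] 0.6 [ 0.3422 -0.2219]
dish scene [190.8 207. ] 0.82 [ 0.5221 -0.1945]
dish scene [175.4 242.6] 0.59 [ 0.3486 -0.2205]
bottle top [203.8 257.1] 0.86 [0.5263 0.12  ]
bottle top [194.5 260.8] 0.74 [0.5546 0.1086]
bottle top [280.6 240.9] 0.54 [0.3003 0.1692]
bottle scene [219.2 313.7] 0.97 [0.3056 0.1592]
bottle scene [237.8 254.4] 0.61 [0.5265 0.1327]
pump_top top [191.9 257.9] 0.76 [0.5278 0.1189]
pump_top top [277.8 241.8] 0.47 [0.3051 0.1621]
pump_top scene [187.4 256.9] 0.56 [0.5179 0.1276]
pump_top scene [172.8 318. ] 0.53 [0.3116 0.1576]
spout_tip top [260.6 244. ] 0.65 [0.3496 0.1567]
spout_tip top [182.3 274.7] 0.49 [0.5575 0.0734]
spout_tip scene [189.3 232.9] 0.65 [0.5655 0.0725]
spout_tip scene [188.7 305.5] 0.47 [0.3817 0.1842]
pump_head top [193.3 256.4] 0.71 [0.5271 0.1228]
pump_head top [281.2 243. ] 0.64 [0.2967 0.1594]
pump_head scene [246.8 176.3] 0.74 [0.8096 0.2232]
pump_head scene [192.2 250.5] 0.71 [0.5336 0.1184]
pump_head scene [173.4 324.7] 0.48 [0.2758 0.1516]
pump_head scene [195.  206.2] 0.
[... 301 characters left out ...]
178.2] 0.39 [0.7375 0.0317]
jar scene [185.5 253.4] 0.26 [ 0.3588 -0.1267]
perfume top [207.3 211.2] 0.66 [0.5169 0.2572]
perfume scene [265.2 285.7] 0.62 [0.5182 0.2815]
jar_lid top [169.5 295.6] 0.85 [0.632  0.0018]
jar_lid top [136.1 282.1] 0.67 [0.7381 0.0409]
jar_lid scene [228.1 206.9] 0.61 [0.626  0.0045]
sil 0.92 (200.2691650390625, 357.74700927734375) 42.318504333496094 43.89451599121094 [ 0.53199283 -0.17861315] 0.5611764706958732
sil 0.74 (257.8958740234375, 369.3255920410156) 23.2010498046875 41.42211151123047 [ 0.36190754 -0.20428938] 0.4155853924682939
sil 0.28 (133.70802307128906, 269.2611999511719) 19.11011505126953 72.24496459960938 [0.73972141 0.08107696] 0.7441513593534355
```

View pics/c.png

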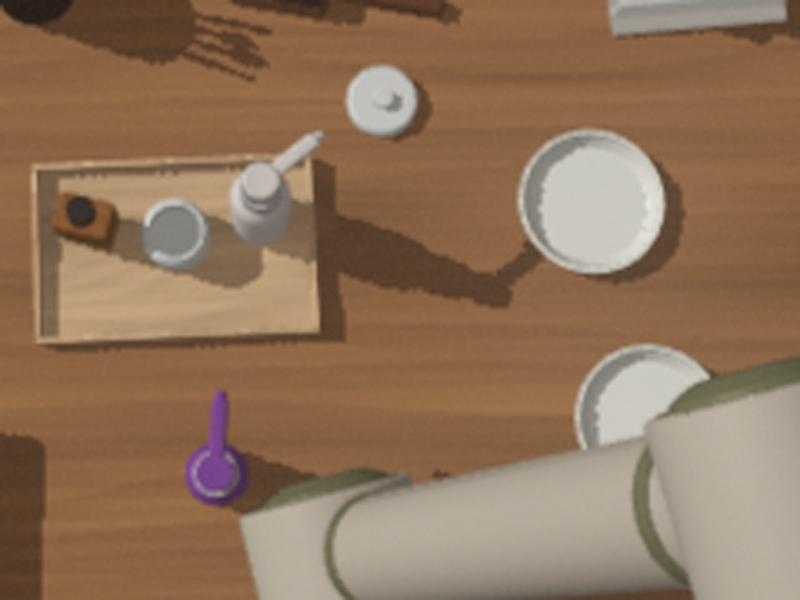

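The white bottle is at about (0.526, 0.122) with its spout at about -57°. The target dish is at (0.532, -0.179), 0.56 m from the base against 0.42 m for the other one. Next I'll hover over the bottle for a wrist view.

```bash
cat >> h.py <<'E'
def go(P,yaw=None):
    s=env.observe(); R=np.array(s['tool_rot']); p=np.array(s['position'])
    y0=np.degrees(np.arctan2(R[1,0],R[0,0]))
    d=R.T@(np.array(P)-p)*1000
    sp=0 if yaw is None else -np.radians((yaw-y0+180)%360-180)
    print('t',s['time_s'],'at',np.round(p,4),'yaw',round(y0,2),'w',round(s['grip_width'],4),'-> shift mm',np.round(d,1),'spin',round(sp,3),'q6',round(s['q'][5],1))
E
python3 -c "
from h import *
go([.2465,-.491,.32]);go([.526,.122,.32],123)"
```

```text
t 1.25 at [ 0.2465 -0.4916  0.1956] yaw 26.63 w 0.0852 -> shift mm [   0.3   -0.6 -124.4] spin 0 q6 -12.3
t 1.25 at [ 0.2465 -0.4916  0.1956] yaw 26.63 w 0.0852 -> shift mm [ 524.9 -423.3 -124.4] spin -1.682 q6 -12.3
```

move_arm:
  moves:
    - [0,0,-50,0]
    - [0,0,-100,0]
    - [525,-423,-124,-1.68]
    - [525,-423,-124,-1.68]
    - [525,-423,-124,-1.68]
    - [525,-423,-124,-1.68]
    - [525,-423,-124,-1.68]
    - [525,-423,-124,-1.68]
    - [525,-423,-124,-1.68]
    - [525,-423,-124,-1.68]
    - [525,-423,-124,-1.68]
    - [525,-423,-124,-1.68]
    - [525,-423,-124,-1.68]
    - [525,-423,-124,-1.68]
    - [525,-423,-124,-1.68]
    - [525,-423,-124,-1.68]
    - [525,-423,-124,-1.68]
    - [525,-423,-124,-1.68]
    - [525,-423,-124,-1.68]
  grip: 0

```text
time_s: 3.15
position: [0.526, 0.121, 0.3198]
tool_rot: [[-0.542, 0.84, 0.0], [0.84, 0.542, -0.0], [-0.0, -0.0, -1.0]]
ft_force: [0.5, 0.9, 0.8]
grip_width: 0.0853
```

Run:
```python
from h import *
img=env.get_image('wrist'); save('w1.png',img)
for n,z in [('pump_top',.185),('spout_tip',.165),('pump_head',.169),('bottle',.005)]:
    for d in env.tip_of('wrist',n)[:3]: print(n,np.round(d['point'],1),round(d['conf'],2),np.round(atz('wrist',d['point'],z)[:2],4))
save('t1.png',env.get_image('top'))
for n,z in [('pump_top',.185),('spout_tip',.165)]:
    for d in env.tip_of('top',n)[:2]: print(n,np.round(d['point'],1),round(d['conf'],2),np.round(atz('top',d['point'],z)[:2],4))
for d in env.silhouettes('top','dish')[:3]:
    m=d['region'].astype(np.uint8); (x,y),(a,b),t=cv2.fitEllipse(max(cv2.findContours(m,0,2)[0],key=len))
    P=atz('top',(y,x),.02); print('sil',d['conf'],(y,x),a,b,P[:2],np.hypot(*P[:2]))
```

```text
pump_top [ 6.8 70.3] 0.9 [0.3019 0.1564]
pump_top [172.5 255.5] 0.65 [0.5239 0.1184]
spout_tip [218.8 259.3] 0.91 [0.5594 0.0712]
spout_tip [ 53.7 132.3] 0.71 [0.3583 0.1499]
spout_tip [168.7 254.1] 0.65 [0.5227 0.1174]
pump_head [10.1 73.8] 0.6 [0.2965 0.1546]
pump_head [170.  256.1] 0.57 [0.5249 0.1182]
bottle [145.5 255.6] 0.94 [0.5215 0.1211]
bottle [ 41.1 138. ] 0.69 [0.2961 0.1559]
bottle [286.3 173.4] 0.24 [ 0.5341 -0.1754]
pump_top [195.1 259.2] 0.53 [0.5192 0.1156]
spout_tip [205.2 206.2] 0.65 [0.4967 0.2566]
spout_tip [189.8 112.4] 0.59 [0.5405 0.5078]
sil 0.94 (200.3830108642578, 357.2659606933594) 40.689029693603516 43.24981689453125 [ 0.53166172 -0.17716945] 0.5604044962144986
sil 0.65 (265.9961242675781, 375.01226806640625) 42.49213409423828 43.889381408691406 [ 0.3384807  -0.21956638] 0.4034582751214915
```

View pics/w1.png

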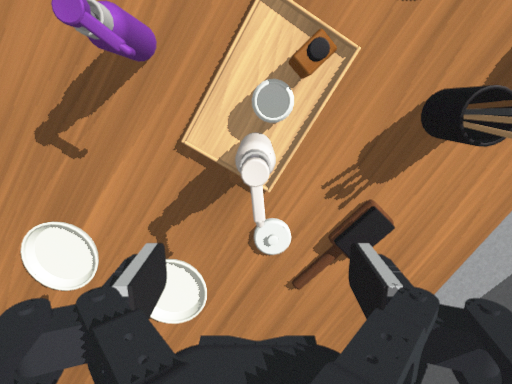

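The wrist view shows the white hub at (172, 256) with the spout running to (219, 260), so the spout is at about -53° and the axis at (0.5245, 0.1183). Both agree with the top view. I'll align and descend onto the collar.

```bash
python3 -c "
from h import *
go([.5245,.1183,.128],126.5)"
```

```text
t 3.6 at [0.5262 0.1216 0.3197] yaw 122.87 w 0.0856 -> shift mm [ -1.9  -3.2 191.7] spin -0.063 q6 -32.4
```

move_arm:
  moves:
    - [-2,-3,40,-0.063]
    - [-2,-3,80,-0.063]
    - [-2,-3,110,-0.063]
    - [-2,-3,135,-0.063]
    - [-2,-3,160,-0.063]
    - [-2,-3,180,-0.063]
    - [-2,-3,192,-0.063]
    - [-2,-3,192,-0.063]

```text
time_s: 4.4
position: [0.524, 0.1184, 0.1261]
tool_rot: [[-0.595, 0.804, -0.003], [0.804, 0.595, -0.0], [0.002, -0.003, -1.0]]
ft_force: [-0.9, -0.3, 0.9]
grip_width: 0.0851
```

Run:
```python
from h import *
img=env.get_image('wrist'); save('w2.png',img)
im=env.get_image('scene'); save('s2.png',cv2.resize(im[140:290,180:360],(720,600),interpolation=cv2.INTER_CUBIC))
go([.5245,.1183,.128],126.5); print(env.observe()['ft_force'])
```

```text
t 4.5 at [0.5251 0.1185 0.1281] yaw 126.5 w 0.0853 -> shift mm [ 0.2 -0.6  0.1] spin -0.0 q6 -36.4
[-0.86156169 -0.53393275  0.7788161 ]
```

View pics/w2.png

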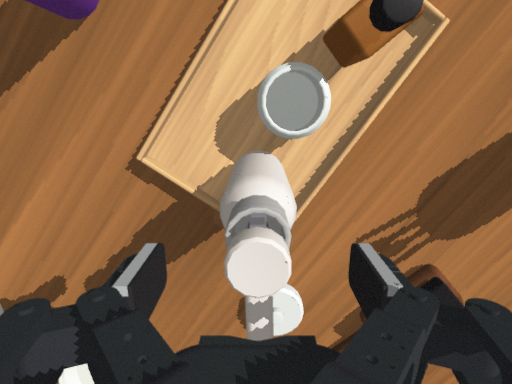

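View pics/s2.png

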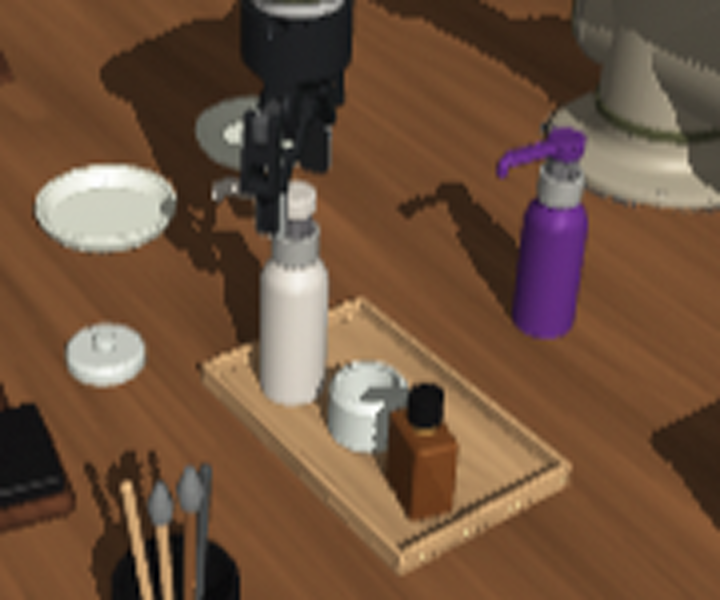

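The spout lies midway between the fingers and the pads are at collar height. Closing.

move_arm:
  moves:
    - [0,0,0,0]
    - [0,0,0,0]
    - [0,0,0,0]
    - [0,0,0,0]
    - [0,0,0,0]
    - [0,0,0,0]
    - [0,0,0,0]
    - [0,0,0,0]
  grip: 1
  grip_force: 45

```text
time_s: 5.3
position: [0.5249, 0.1185, 0.1278]
tool_rot: [[-0.595, 0.804, 0.0], [0.804, 0.595, -0.0], [-0.0, 0.0, -1.0]]
ft_force: [-0.2, -0.8, 3.1]
grip_width: 0.028
```

Run:
```python
from h import *
img=env.get_image('wrist'); save('w3.png',img)
go([.5245,.1183,.128],126.5); print(env.observe()['ft_force'])
```

```text
t 5.35 at [0.5248 0.1185 0.1277] yaw 126.5 w 0.0282 -> shift mm [ 0.1 -0.4 -0.3] spin -0.0 q6 -36.4
[0.1560373  0.82224039 3.11675751]
```

View pics/w3.png

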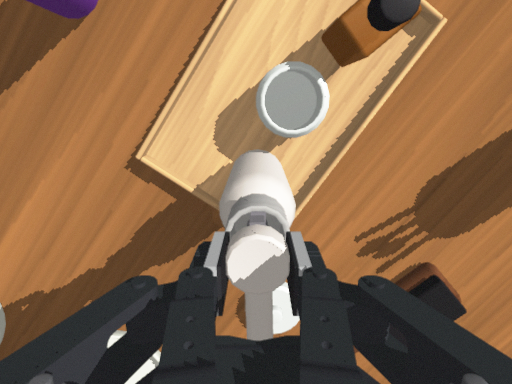

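The grip width reads 28 mm but the collar is 36 mm, so I need to see where the pads really are.

Run:
```python
from h import *
env.get_image('wrist')
for n,z in [('pump_top',.185),('spout_tip',.165),('pump_head',.169),('bottle',.005)]:
    for d in env.tip_of('wrist',n)[:2]: print(n,np.round(d['point'],1),round(d['conf'],2),np.round(atz('wrist',d['point'],z)[:2],4))
print(atz('wrist',(258,258),.185)); 
for z in (.185,.169,.153,.141,.129): print(z,proj('wrist',[.5245,.1183,z]))
img=env.get_image('wrist'); save('w4.png',cv2.resize(img[130:360,140:380],(768,590)))
im=env.get_image('scene'); save('s4.png',cv2.resize(im[150:260,220:330],(600,600),interpolation=cv2.INTER_CUBIC))
```

```text
pump_top [269.6 254.8] 0.72 [0.5236 0.1162]
spout_tip [339.2 257. ] 0.75 [0.557  0.0726]
spout_tip [ 33.5 354.1] 0.71 [0.4983 0.2194]
pump_head [251.7 258.4] 0.72 [0.5246 0.1175]
bottle [172.1 260.2] 0.81 [0.5247 0.1214]
[0.5213163  0.12158224 0.185     ]
0.185 [267.29695556 259.3773183 ]
0.169 [250.4485249 259.1706259]
0.153 [236.70612413 259.00203752]
0.141 [227.9543826  258.89467331]
0.129 [220.26570437 258.8003505 ]
```

View pics/w4.png

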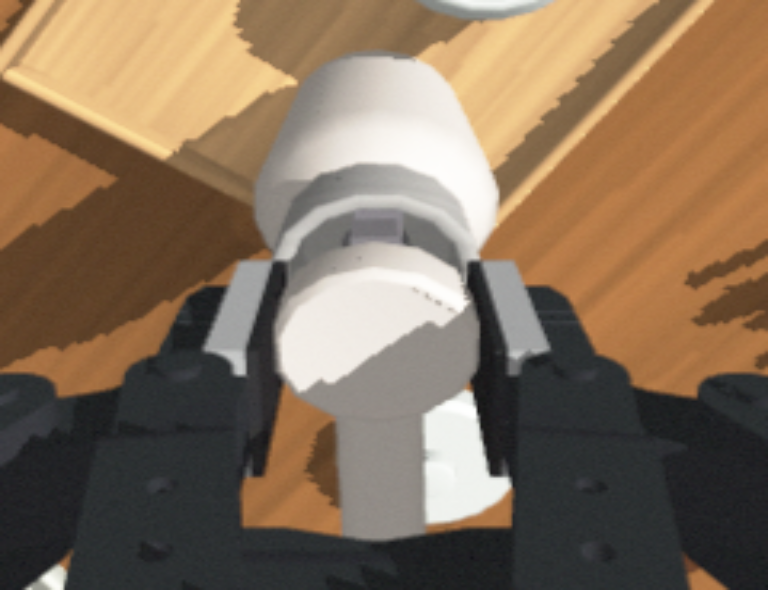

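View pics/s4.png

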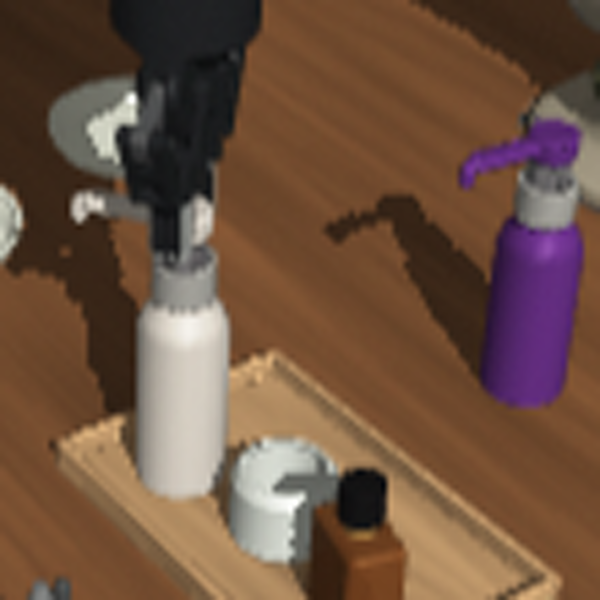

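Run:
```python
from h import *
s=env.observe(); R=np.array(s['tool_rot']);p=np.array(s['position'])
im=env.get_image('scene').copy(); 
big=cv2.resize(im,None,fx=5,fy=5,interpolation=cv2.INTER_CUBIC)
def dot(P,c):
    r=proj('scene',P); cv2.circle(big,(int(r[1]*5+2),int(r[0]*5+2)),4,c,-1); return r
for sy in (-1,1):
    for z in (0,-19,-30): print(sy,z,dot(p+R@np.array([0,sy*.014,z/1000]),(255,0,0)))
for z in (.005,.129,.153,.169,.185): print(z,dot([.5245,.1183,z],(0,255,0)))
save('s5.png',big[750:1300,1050:1650])
w=env.get_image('wrist').copy(); w=cv2.resize(w,None,fx=3,fy=3)
for sy in (-1,1):
    for z in (0,-19,-30):
        r=proj('wrist',p+R@np.array([0,sy*.014,z/1000])); cv2.circle(w,(int(r[1]*3),int(r[0]*3)),4,(255,0,0),-1)
save('w5.png',w[450:1050,400:1150])
```

```text
-1 0 [200.60361463 254.48528809]
-1 -19 [195.30329612 254.5873539 ]
-1 -30 [192.1878428  254.64734676]
1 0 [205.60315868 251.23729082]
1 -19 [200.24316689 251.30957972]
1 -30 [197.09166103 251.35208332]
0.005 [235.08327166 252.39505886]
0.129 [202.62828245 252.93045805]
0.153 [195.86997703 253.04194757]
0.169 [191.27126674 253.11781097]
0.185 [186.59584175 253.19493991]
```

View pics/s5.png

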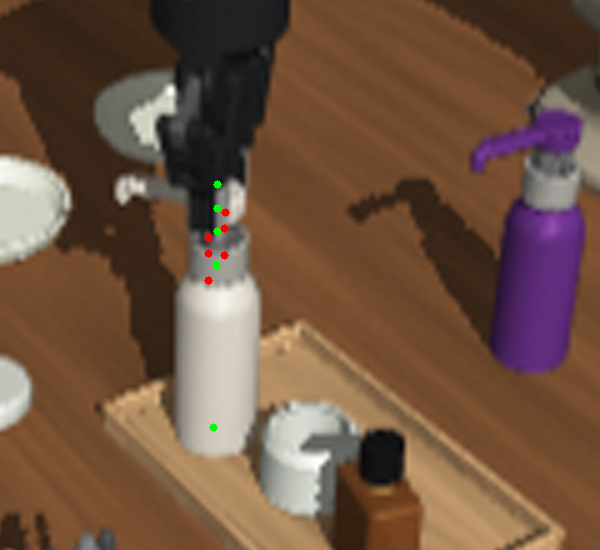

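View pics/w5.png

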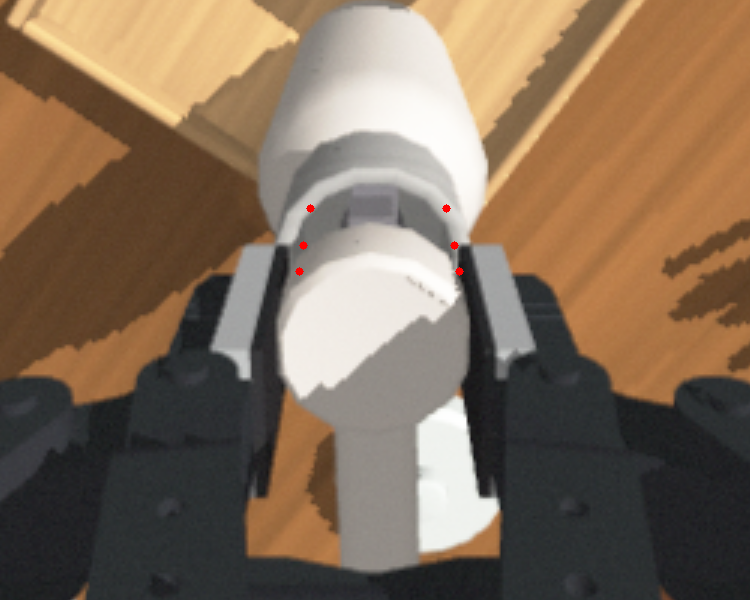

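The scene picture shows the fingertips ending above the collar, so the pads are on the pump hub. The tips sit about 25 mm behind the stated TCP. Nothing has been lifted. I'll open, lower in stages and recheck.

move_arm:
  moves:
    - [0,0,0,0]
    - [0,0,0,0]
    - [0,0,0,0]
    - [0,0,0,0]
    - [0,0,0,0]
    - [0,0,5,0]
    - [0,0,10,0]
    - [0,0,12,0]
    - [0,0,12,0]
  grip: 0.35

```text
time_s: 6.7
position: [0.5245, 0.1185, 0.1151]
tool_rot: [[-0.595, 0.804, -0.001], [0.804, 0.595, 0.0], [0.001, -0.001, -1.0]]
ft_force: [-0.4, -0.2, 0.3]
grip_width: 0.0554
```

```bash
cat > v.py <<'E'
from h import *
import sys
t=sys.argv[1]
s=env.observe(); R=np.array(s['tool_rot']);p=np.array(s['position'])
im=env.get_image('scene'); big=cv2.resize(im,None,fx=5,fy=5,interpolation=cv2.INTER_CUBIC)
w=env.get_image('wrist')
r=proj('scene',p); r0,c0=int(r[0]*5),int(r[1]*5); a=max(r0-250,0);b=max(c0-200,0)
A=cv2.resize(big[a:a+400,b:b+400],(400,400)); B=cv2.resize(w[100:384,115:399],(400,400))
save(t+'.png',np.hstack([A,B]))
print(s['time_s'],p,s['grip_width'],s['ft_force'],'tcp scene px in crop',r0-a,c0-b)
E
python3 v.py v1
```

```text
6.7 [0.52454764 0.11850825 0.11507264] 0.05542081387021242 [-0.35191253 -0.1934044   0.34223811] tcp scene px in crop 250 200
```

View pics/v1.png

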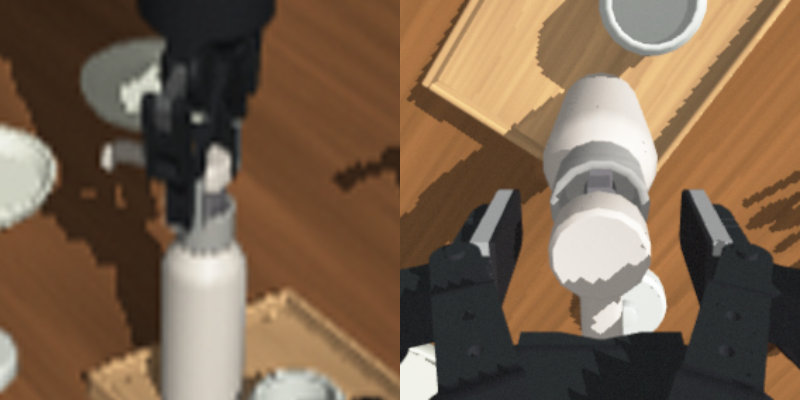

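move_arm:
  moves:
    - [0,0,2,0]
    - [0,0,4,0]
    - [0,0,6,0]
    - [0,0,6,0]

```text
time_s: 7.2
position: [0.5246, 0.1185, 0.1093]
tool_rot: [[-0.595, 0.804, -0.001], [0.804, 0.595, -0.0], [0.0, -0.0, -1.0]]
ft_force: [0.2, -0.8, -0.3]
grip_width: 0.0553
```

```bash
python3 v.py v2; python3 -c "
from rig import env; print(env.grip_point_offset)"
```

```text
7.2 [0.52462842 0.1185009  0.10930868] 0.0552984785194614 [ 0.18596799 -0.81291838 -0.26796015] tcp scene px in crop 250 200
0.0187
```

View pics/v2.png

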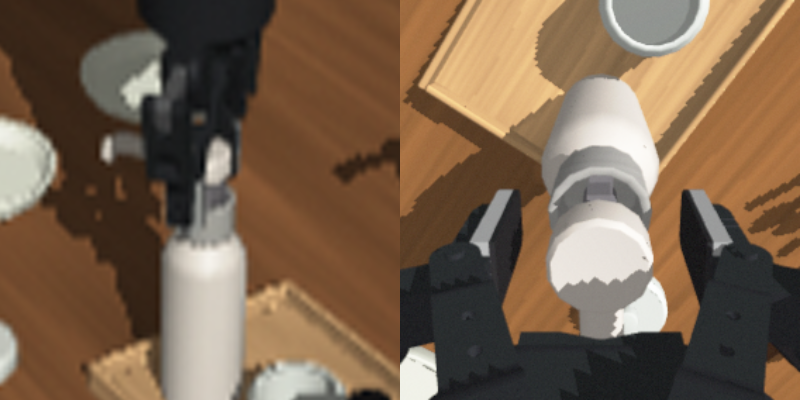

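move_arm:
  moves:
    - [0,0,3,0]
    - [0,0,3,0]
    - [0,0,3,0]
    - [0,0,3,0]
    - [0,0,3,0]
    - [0,0,3,0]
    - [0,0,3,0]
  grip: 1
  grip_force: 45

```text
time_s: 8.0
position: [0.5247, 0.1185, 0.1065]
tool_rot: [[-0.595, 0.804, -0.0], [0.804, 0.595, -0.0], [0.0, -0.0, -1.0]]
ft_force: [-0.2, -0.1, -1.4]
grip_width: 0.0327
```

```bash
python3 v.py v3
```

```text
8.0 [0.52470521 0.11850623 0.10654185] 0.03266862764301327 [-0.22539278 -0.10236685 -1.43938022] tcp scene px in crop 250 200
```

View pics/v3.png

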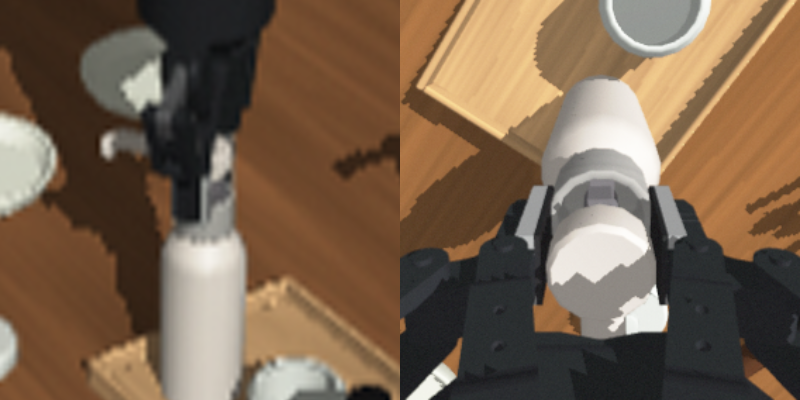

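move_arm:
  moves:
    - [0,0,0,0]
    - [0,0,0,0]
    - [0,0,0,0]
  grip: 1
  grip_force: 60

```text
time_s: 8.4
position: [0.5248, 0.1185, 0.1066]
tool_rot: [[-0.595, 0.804, -0.0], [0.804, 0.595, -0.0], [0.0, -0.0, -1.0]]
ft_force: [-0.1, -0.3, -1.8]
grip_width: 0.0321
```

The width is stable at 32 mm, wider than it was on the hub. As a test I'll lift 8 mm, which keeps the base under the 15 mm limit.

move_arm:
  moves:
    - [0,0,-4,0]
    - [0,0,-8,0]
    - [0,0,-8,0]

```text
time_s: 8.7
position: [0.5251, 0.1185, 0.1153]
tool_rot: [[-0.595, 0.804, 0.001], [0.804, 0.595, 0.0], [-0.001, 0.001, -1.0]]
ft_force: [-0.3, 0.2, -3.4]
grip_width: 0.0328
```

```bash
python3 v.py v4
```

```text
8.7 [0.52510671 0.11853405 0.11526326] 0.03283004205687389 [-0.264597    0.17992258 -3.419552  ] tcp scene px in crop 250 200
```

View pics/v4.png

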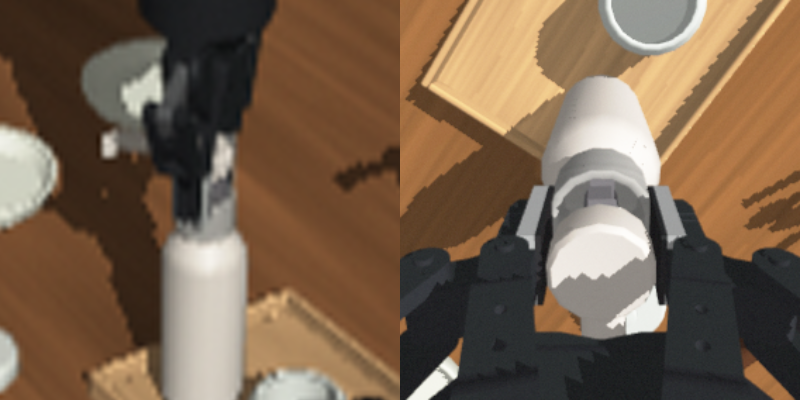

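The hold is good: the force is 3.4 N (about 0.35 kg) and the width shows the collar. Next I'll lift and carry it to a spot 101 mm from the dish centre, turned so that the opened spout will point at the dish.

Run:
```python
from h import *
go([.525,.1185,.16]); go([.4815,-.0905,.16],45.5)
for d in env.silhouettes('scene','dish')[:3]:
    m=d['region'].astype(np.uint8); (x,y),(a,b),t=cv2.fitEllipse(max(cv2.findContours(m,0,2)[0],key=len))
    P=atz('scene',(y,x),.02); print('sil',d['conf'],(y,x),a,b,P[:2],np.hypot(*P[:2]))
```

```text
t 8.8 at [0.5248 0.1185 0.1147] yaw 126.5 w 0.0326 -> shift mm [ -0.2   0.2 -45.3] spin 0 q6 -36.4
t 8.8 at [0.5248 0.1185 0.1147] yaw 126.5 w 0.0326 -> shift mm [-142.3 -159.1  -45.3] spin 1.414 q6 -36.4
sil 0.89 (192.37844848632812, 205.93545532226562) 20.943601608276367 35.150596618652344 [ 0.54373534 -0.15874575] 0.5664347601179809
sil 0.74 (172.369384765625, 237.22906494140625) 14.613563537597656 17.49431037902832 [ 0.37219202 -0.2228011 ] 0.43378246922554986
```

move_arm:
  moves:
    - [0,0,-15,0]
    - [0,0,-30,0]
    - [0,0,-45,0]
    - [-14,-16,-45,0.14]
    - [-28,-32,-45,0.28]
    - [-43,-48,-45,0.42]
    - [-57,-64,-45,0.56]
    - [-71,-80,-45,0.7]
    - [-85,-96,-45,0.84]
    - [-99,-111,-45,0.98]
    - [-114,-127,-45,1.12]
    - [-128,-143,-45,1.26]
    - [-137,-153,-45,1.36]
    - [-142,-159,-45,1.41]
    - [-142,-159,-45,1.41]
    - [-142,-159,-45,1.41]

```text
time_s: 10.45
position: [0.4814, -0.09, 0.1595]
tool_rot: [[0.697, 0.717, -0.0], [0.717, -0.697, 0.0], [0.0, -0.0, -1.0]]
ft_force: [0.4, 0.4, -2.4]
grip_width: 0.033
```

```bash
python3 v.py v5
python3 - <<'E'
from h import *
go([.4815,-.0905,.1016],45.5)
save('t5.png',cv2.resize(env.get_image('top')[120:320,230:430],(600,600),interpolation=cv2.INTER_CUBIC))
for d in env.silhouettes('top','dish')[:2]:
    m=d['region'].astype(np.uint8); (x,y),(a,b),t=cv2.fitEllipse(max(cv2.findContours(m,0,2)[0],key=len))
    P=atz('top',(y,x),.02); print('sil',d['conf'],(y,x),a,b,P[:2])
for d in env.tip_of('wrist','spout_tip')[:2]+env.tip_of('wrist','pump_top')[:2]+env.tip_of('wrist','dish')[:2]: print(d)
E
```

```text
10.45 [ 0.48137413 -0.08996738  0.15953821] 0.03304050897249652 [ 0.44780422  0.40460248 -2.44429962] tcp scene px in crop 250 200
t 10.55 at [ 0.4814 -0.0897  0.1596] yaw 45.8 w 0.0325 -> shift mm [-0.5  0.6 58. ] spin 0.005 q6 19.8
sil 0.81 (267.7610168457031, 378.9208068847656) 33.221004486083984 44.764644622802734 [ 0.33332968 -0.23060916]
{'point': [295.8, 258.3], 'conf': 0.84}
{'point': [273.0, 259.6], 'conf': 0.47}
{'point': [315.3, 249.8], 'conf': 0.76}
{'point': [188.0, 345.9], 'conf': 0.56}
```

View pics/v5.png

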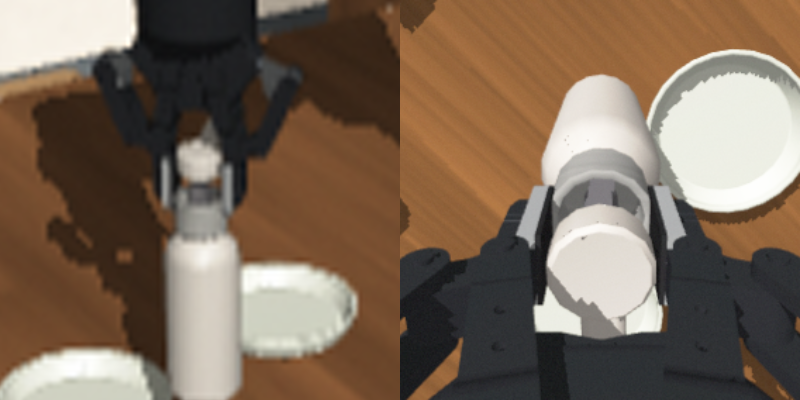

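View pics/t5.png

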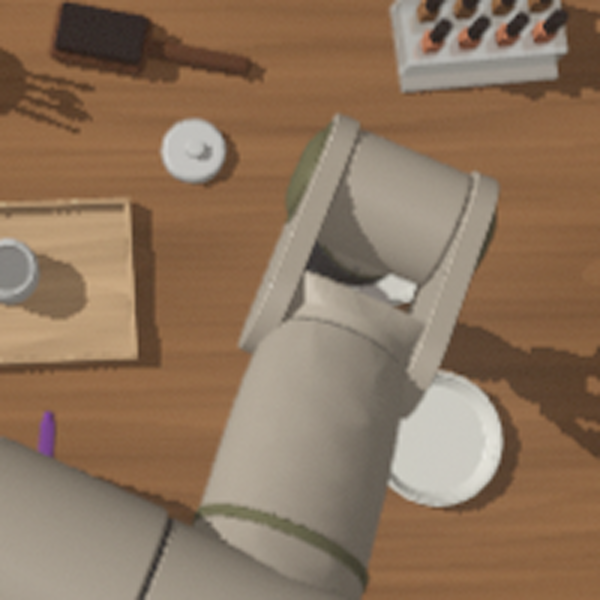

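Run:
```python
from h import *
w=env.get_image('wrist')
for d in env.silhouettes('wrist','dish')[:3]:
    m=d['region'].astype(np.uint8); c=max(cv2.findContours(m,0,1)[0],key=len)[:,0]
    # world points at rim height, circle fit
    P=np.array([atz('wrist',(y,x),.02)[:2] for x,y in c])
    A=np.c_[2*P,np.ones(len(P))]; s=np.linalg.lstsq(A,(P**2).sum(1),rcond=None)[0]; print(d['conf'],c.min(0),c.max(0),s[:2],np.sqrt(s[2]+s[0]**2+s[1]**2))
    print(np.round(P[::max(1,len(P)//12)],3).tolist())
```

```text
0.87 [210 305] [243 337] [ 0.32208323 -0.20116887] 0.01980806498946352
[[0.335, -0.177], [0.326, -0.184], [0.315, -0.182], [0.306, -0.19], [0.298, -0.199], [0.306, -0.206], [0.313, -0.213], [0.318, -0.222], [0.325, -0.227], [0.333, -0.219], [0.332, -0.208], [0.331, -0.195], [0.335, -0.183]]
0.81 [290 135] [409 249] [ 0.53505613 -0.17918595] 0.06331603135382612
[[0.573, -0.127], [0.547, -0.115], [0.513, -0.118], [0.492, -0.139], [0.475, -0.166], [0.474, -0.199], [0.491, -0.226], [0.517, -0.241], [0.554, -0.24], [0.581, -0.223], [0.596, -0.196], [0.595, -0.16], [0.58, -0.134]]
```

The wrist fit puts the dish at (0.534, -0.179) with a 63 mm radius, in agreement with the top view. Lowering now.

```bash
python3 -c "
from h import *
go([.483,-.093,.1016],45.8)"
```

```text
t 10.9 at [ 0.4815 -0.0901  0.1596] yaw 45.74 w 0.0329 -> shift mm [-1.   3.1 58. ] spin -0.001 q6 19.8
```

move_arm:
  moves:
    - [-1,3,15,0]
    - [-1,3,30,0]
    - [-1,3,42,0]
    - [-1,3,50,0]
    - [-1,3,54,0]
    - [-1,3,56,0]
    - [-1,3,57,0]
    - [-1,3,57,0]

```text
time_s: 11.7
position: [0.4831, -0.0931, 0.1029]
tool_rot: [[0.698, 0.716, 0.001], [0.716, -0.698, -0.0], [0.0, 0.001, -1.0]]
ft_force: [0.2, 0.6, -2.7]
grip_width: 0.0324
```

```bash
python3 v.py v6
```

```text
11.7 [ 0.48307027 -0.09309561  0.10291875] 0.03241662074427011 [ 0.18984562  0.60068815 -2.7059814 ] tcp scene px in crop 250 200
```

View pics/v6.png

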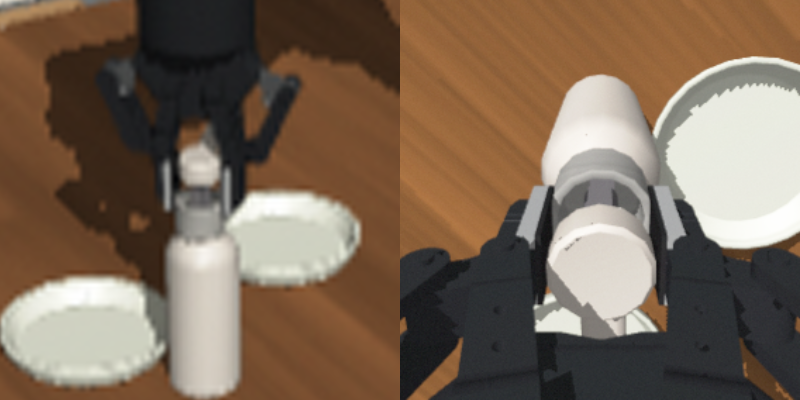

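move_arm:
  moves:
    - [0,0,1,0]
    - [0,0,1.5,0]
    - [0,0,1.5,0]

```text
time_s: 12.1
position: [0.4831, -0.0931, 0.1016]
tool_rot: [[0.698, 0.716, 0.001], [0.716, -0.698, -0.0], [0.0, 0.001, -1.0]]
ft_force: [-1.0, 0.3, 2.5]
grip_width: 0.0327
```

The contact force is 2.5 N, so the bottle is down. I'll release, check that it stands, then move up to the hub.

move_arm:
  moves:
    - [0,0,0,0]
    - [0,0,0,0]
    - [0,0,0,0]
    - [0,0,0,0]
    - [0,0,-6,0]
    - [0,0,-12,0]
    - [0,0,-18,0]
    - [0,0,-24,0]
    - [0,0,-24,0]
  grip: 0.35

```text
time_s: 13.0
position: [0.4833, -0.0932, 0.1261]
tool_rot: [[0.698, 0.716, 0.002], [0.716, -0.698, -0.001], [0.001, 0.002, -1.0]]
ft_force: [0.1, 0.3, 0.5]
grip_width: 0.0556
```

```bash
python3 v.py v7
python3 - <<'E'
from h import *
print([(d['point'],d['conf'],atz('wrist',d['point'],.18)) for d in env.tip_of('wrist','pump_top')[:2]])
E
```

```text
13.0 [ 0.48333766 -0.09320459  0.12614755] 0.05559211150492933 [0.09171643 0.31689225 0.47289548] tcp scene px in crop 250 200
[([265.1, 256.4], 0.64, array([ 0.48271984, -0.09373379,  0.18      ]))]
```

View pics/v7.png

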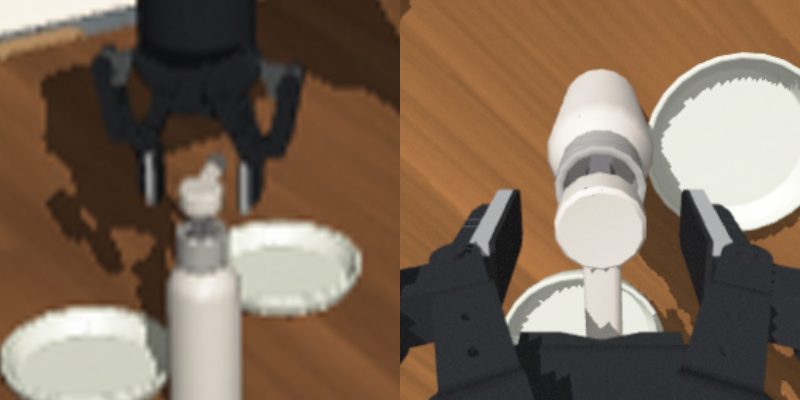

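The bottle stands and the hub is centred between the tips. I'll pinch it gently, then twist anticlockwise.

move_arm:
  moves:
    - [0,0,2,0]
    - [0,0,2,0]
    - [0,0,2,0]
    - [0,0,2,0]
    - [0,0,2,0]
    - [0,0,2,0]
  grip: 1
  grip_force: 20

```text
time_s: 13.75
position: [0.4827, -0.0929, 0.1229]
tool_rot: [[0.698, 0.716, -0.001], [0.716, -0.698, 0.0], [-0.0, -0.001, -1.0]]
ft_force: [-0.1, 0.1, -3.0]
grip_width: 0.0289
```

```bash
python3 v.py v8
```

```text
13.75 [ 0.48267981 -0.09293001  0.12286302] 0.028892026206441084 [-0.10356956  0.06237301 -2.96345395] tcp scene px in crop 250 200
```

View pics/v8.png

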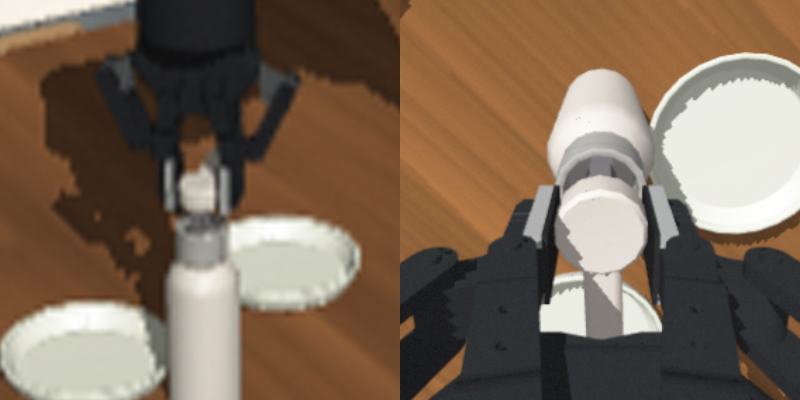

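The force reads -3 N, which means the pinch is carrying most of the bottle's weight. I'll ease down 1 mm and twist.

move_arm:
  moves:
    - [0,0,1,0]
    - [0,0,1,0]
    - [0,0,1,-0.1]
    - [0,0,1,-0.2]
    - [0,0,1,-0.3]
    - [0,0,1,-0.42]
    - [0,0,1,-0.54]
    - [0,0,1,-0.66]
    - [0,0,1,-0.78]
    - [0,0,1,-0.9]
    - [0,0,1,-1.02]
    - [0,0,1,-1.14]
    - [0,0,1,-1.22]
    - [0,0,1,-1.3]
    - [0,0,1,-1.36]
    - [0,0,1,-1.42]
    - [0,0,1,-1.42]
    - [0,0,1,-1.42]

```text
time_s: 15.65
position: [0.4832, -0.0931, 0.1225]
tool_rot: [[-0.602, 0.799, 0.001], [0.799, 0.602, -0.0], [-0.001, 0.001, -1.0]]
ft_force: [-0.2, 0.6, 2.4]
grip_width: 0.0286
```

```bash
python3 v.py v9; python3 -c "
from h import *
go([.483,-.093,.12],45.8)
print(env.observe()['wrist_torque'])"
```

```text
15.65 [ 0.48320767 -0.09308536  0.1224809 ] 0.028558176702990625 [-0.23077373  0.60695105  2.40647254] tcp scene px in crop 250 200
t 15.75 at [ 0.4831 -0.093   0.1223] yaw 127.01 w 0.0289 -> shift mm [ 0.1 -0.1  2.3] spin 1.417 q6 -61.7
[ 0.17334779 -0.15683352 -0.00366305]
```

View pics/v9.png

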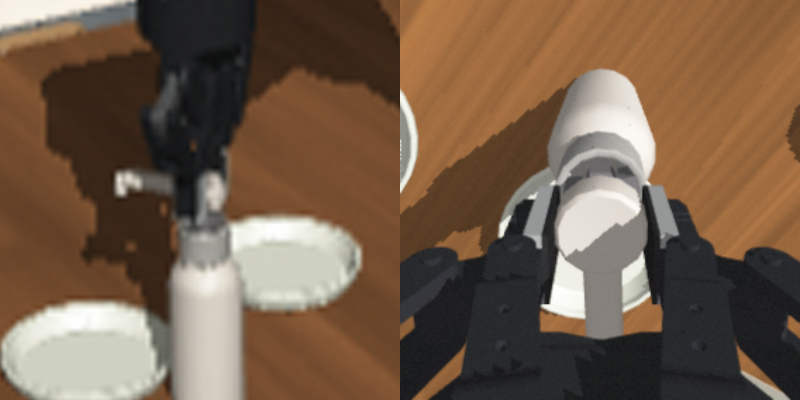

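The head turned with the tool. The spout now points at about -53° and the collar marks have shifted relative to it. I'll open, rise, and close the fingers for pressing.

move_arm:
  moves:
    - [0,0,0,0]
    - [0,0,0,0]
    - [0,0,0,0]
    - [0,0,0,0]
    - [0,0,-15,0]
    - [0,0,-35,0]
    - [0,0,-60,0]
    - [0,0,-90,0]
    - [0,0,-90,0]
    - [0,0,-90,0]
  grip: 0.3

```text
time_s: 16.75
position: [0.4828, -0.0931, 0.2121]
tool_rot: [[-0.603, 0.798, 0.0], [0.798, 0.603, -0.0], [-0.0, 0.0, -1.0]]
ft_force: [0.4, 0.4, -0.5]
grip_width: 0.0596
```

```bash
python3 v.py v10;  python3 - <<'E'
from h import *
for n,z in (('pump_top',.18),('spout_tip',.16)):
  print(n,[(d['point'],round(d['conf'],2),atz('wrist',d['point'],z)[:2]) for d in env.tip_of('wrist',n)[:2]])
for d in env.silhouettes('wrist','dish')[:3]:
    m=d['region'].astype(np.uint8); c=max(cv2.findContours(m,0,1)[0],key=len)[:,0]
    print(c.min(0),c.max(0),d['conf'])
E
```

```text
16.75 [ 0.48282462 -0.09305036  0.21207013] 0.05962880805189069 [ 0.37830865  0.40423609 -0.50947756] tcp scene px in crop 250 200
pump_top [([204.9, 259.6], 0.62, array([ 0.48316481, -0.093388  ]))]
spout_tip [([258.9, 260.0], 0.66, array([ 0.51604327, -0.1359244 ]))]
[ 49 121] [156 223] 0.91
[239 179] [279 276] 0.45
```

View pics/v10.png

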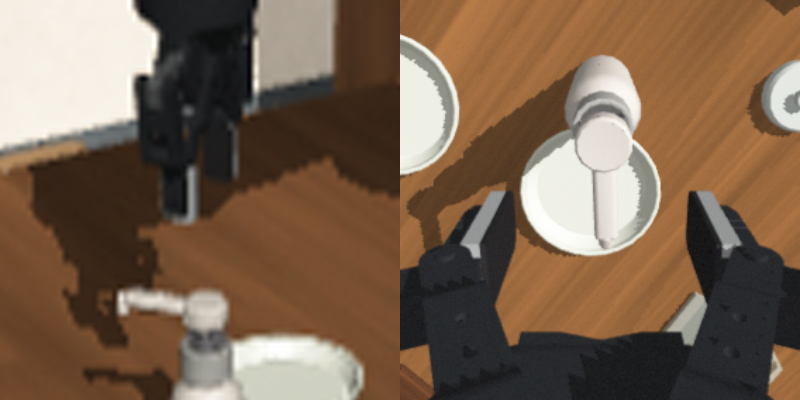

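The spout tip is at (0.516, -0.136), about 45 mm from the dish centre, so it is over the dish. I'll shut the fingers and come down on the hub in stages.

move_arm:
  moves:
    - [0,0,0,0]
    - [0,0,0,0]
    - [0,0,0,0]
    - [0,0,0,0]
    - [0,0,0,0]
    - [0,0,0,0]
    - [0,0,10,0]
    - [0,0,20,0]
    - [0,0,27,0]
    - [0,0,27,0]
  grip: 1

```text
time_s: 18.0
position: [0.4823, -0.0928, 0.1837]
tool_rot: [[-0.603, 0.798, -0.003], [0.798, 0.603, 0.001], [0.002, -0.001, -1.0]]
ft_force: [-0.6, 0.2, 0.3]
grip_width: -0.0001
```

```bash
python3 v.py v11
```

```text
18.0 [ 0.48226952 -0.09279914  0.18371821] -9.640899359931975e-05 [-0.64275699  0.23982495  0.31730015] tcp scene px in crop 250 200
```

View pics/v11.png

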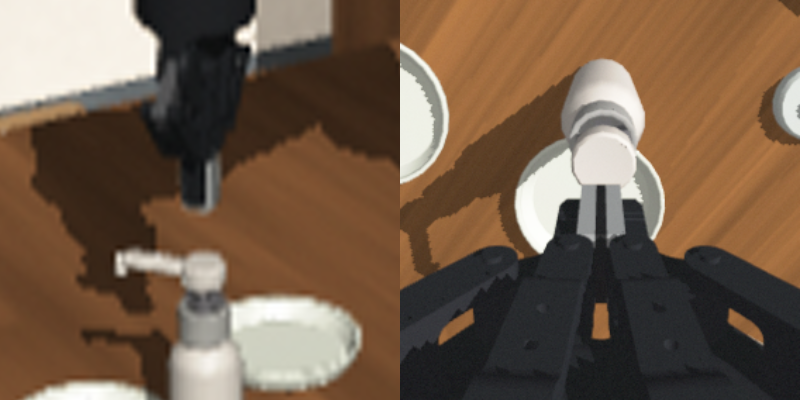

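The tips are about 28 mm above the hub, so the tip is about 24 mm behind the stated TCP. I expect contact near TCP z of 0.156.

move_arm:
  moves:
    - [0,0,10,0]
    - [0,0,18,0]
    - [0,0,23,0]
    - [0,0,23,0]

```text
time_s: 18.5
position: [0.4825, -0.0929, 0.1612]
tool_rot: [[-0.603, 0.798, -0.002], [0.798, 0.603, 0.001], [0.002, -0.001, -1.0]]
ft_force: [-0.6, 0.1, 1.1]
grip_width: -0.0001
```

```bash
python3 v.py v12
```

```text
18.5 [ 0.48248209 -0.09286357  0.16123572] -0.000122542405179081 [-0.58791652  0.10527383  1.11216653] tcp scene px in crop 250 200
```

View pics/v12.png

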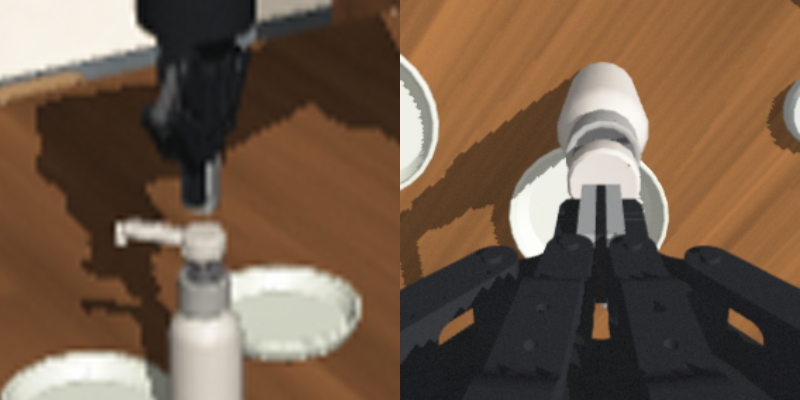

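move_arm:
  moves:
    - [0,0,3,0]
    - [0,0,6,0]
    - [0,0,8,0]
    - [0,0,8,0]

```text
time_s: 19.0
position: [0.4827, -0.093, 0.1538]
tool_rot: [[-0.603, 0.798, -0.001], [0.798, 0.603, 0.0], [0.001, -0.0, -1.0]]
ft_force: [-0.2, 0.2, -0.7]
grip_width: -0.0002
```

move_arm:
  moves:
    - [0,0,2,0]
    - [0,0,4,0]
    - [0,0,4,0]

```text
time_s: 19.3
position: [0.4828, -0.093, 0.1499]
tool_rot: [[-0.603, 0.798, -0.0], [0.798, 0.603, 0.0], [0.0, -0.0, -1.0]]
ft_force: [-0.4, -0.3, -0.0]
grip_width: -0.0
```

```bash
python3 v.py v13
```

```text
19.3 [ 0.48276274 -0.09297298  0.14986262] -1.7437163745301535e-06 [-0.35684513 -0.3039683  -0.01722526] tcp scene px in crop 250 200
```

View pics/v13.png

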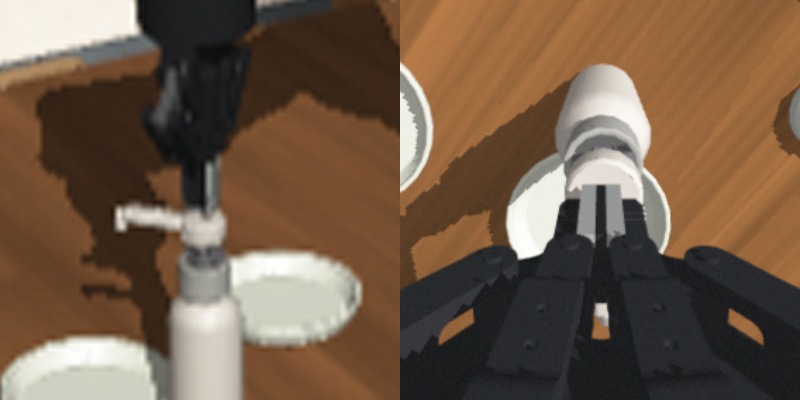

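move_arm:
  moves:
    - [0,0,2,0]
    - [0,0,4,0]
    - [0,0,4,0]

```text
time_s: 19.7
position: [0.4827, -0.0929, 0.1458]
tool_rot: [[-0.603, 0.798, -0.001], [0.798, 0.603, 0.0], [0.001, -0.0, -1.0]]
ft_force: [0.1, -0.6, 0.9]
grip_width: -0.0002
```

move_arm:
  moves:
    - [0,0,2,0]
    - [0,0,4,0]
    - [0,0,4,0]

```text
time_s: 20.0
position: [0.483, -0.0931, 0.1422]
tool_rot: [[-0.603, 0.798, 0.0], [0.798, 0.603, -0.0], [-0.0, 0.0, -1.0]]
ft_force: [0.8, 0.1, 3.9]
grip_width: 0.0001
```

Contact is at TCP z of about 0.143. I'll push 5 mm and check the force, since a locked head would show a high value.

move_arm:
  moves:
    - [0,0,2,0]
    - [0,0,5,0]
    - [0,0,5,0]

```text
time_s: 20.3
position: [0.483, -0.0931, 0.137]
tool_rot: [[-0.603, 0.798, 0.0], [0.798, 0.603, -0.0], [-0.0, 0.0, -1.0]]
ft_force: [-0.0, -0.3, 4.4]
grip_width: 0.0005
```

```bash
python3 v.py v14
```

```text
20.3 [ 0.48299943 -0.0930872   0.13699842] 0.0004509514268060294 [-0.03896372 -0.27356471  4.42413465] tcp scene px in crop 250 200
```

View pics/v14.png

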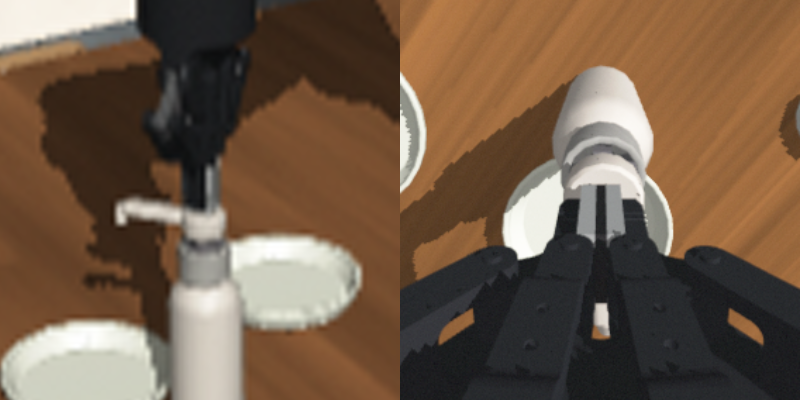

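The head is moving at 4.4 N, so it is unlocked. Continuing to the stop.

move_arm:
  moves:
    - [0,0,3,0]
    - [0,0,6,0]
    - [0,0,9,0]
    - [0,0,9,0]
    - [0,0,9,0]

```text
time_s: 20.9
position: [0.4831, -0.0931, 0.1286]
tool_rot: [[-0.603, 0.798, 0.001], [0.798, 0.603, -0.0], [-0.001, 0.0, -1.0]]
ft_force: [-0.7, 0.7, 7.6]
grip_width: -0.0002
```

move_arm:
  moves:
    - [0,0,1.5,0]
    - [0,0,3,0]
    - [0,0,3,0]
    - [0,0,3,0]

```text
time_s: 21.3
position: [0.4845, -0.0937, 0.128]
tool_rot: [[-0.603, 0.798, 0.006], [0.798, 0.603, -0.003], [-0.006, 0.003, -1.0]]
ft_force: [-3.4, 1.1, 25.5]
grip_width: 0.0002
```

The force is 25 N with no further travel, so the head is on its stop. I'll hold briefly at a slightly lower force, then let it up fully.

move_arm:
  moves:
    - [0,0,-0.5,0]
    - [0,0,-0.5,0]
    - [0,0,-0.5,0]

```text
time_s: 21.6
position: [0.4842, -0.0936, 0.1281]
tool_rot: [[-0.603, 0.798, 0.005], [0.798, 0.603, -0.002], [-0.005, 0.002, -1.0]]
ft_force: [-2.8, 0.2, 23.0]
grip_width: -0.0
```

```bash
python3 v.py v15
```

```text
21.6 [ 0.48421772 -0.09362675  0.1280913 ] -2.6540282496617807e-06 [-2.84566481  0.24148767 22.97655154] tcp scene px in crop 250 200
```

View pics/v15.png

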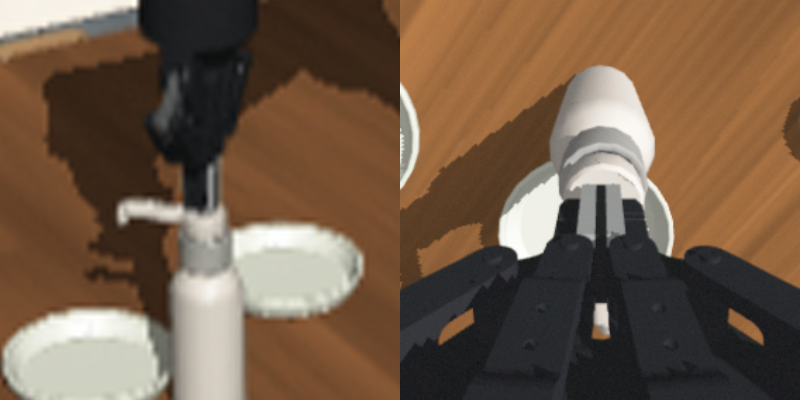

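The hub now sits down on the collar. I'll let it up.

move_arm:
  moves:
    - [0,0,-4,0]
    - [0,0,-10,0]
    - [0,0,-18,0]
    - [0,0,-26,0]
    - [0,0,-26,0]
    - [0,0,-26,0]
    - [0,0,-26,0]

```text
time_s: 22.4
position: [0.4826, -0.0929, 0.1511]
tool_rot: [[-0.603, 0.798, -0.001], [0.798, 0.603, 0.001], [0.001, -0.001, -1.0]]
ft_force: [-0.5, 0.2, 0.3]
grip_width: -0.0001
```

```bash
python3 v.py v16
python3 - <<'E'
from h import *
for cm in('wrist','scene'):
 for n,z in (('pump_top',.18),('spout_tip',.16)):
  print(cm,n,[(d['point'],round(d['conf'],2),atz(cm,d['point'],z)[:2]) for d in env.tip_of(cm,n)[:2]])
E
```

```text
22.4 [ 0.48256673 -0.09287918  0.15109776] -0.00013332995627358076 [-0.51091496  0.17741253  0.33166012] tcp scene px in crop 250 200
wrist pump_top [([238.2, 259.1], 0.85, array([ 0.48201275, -0.09259467]))]
wrist spout_tip [([309.3, 262.0], 0.55, array([ 0.51924368, -0.1384555 ]))]
scene pump_top [([199.0, 139.6], 0.63, array([ 8.18367953e-01, -2.83206509e-04])), ([158.1, 229.7], 0.43, array([ 0.48804352, -0.07738982]))]
scene spout_tip [([158.1, 213.9], 0.48, array([ 0.51471756, -0.13895232])), ([187.0, 304.0], 0.42, array([0.37376105, 0.16852414]))]
```

View pics/v16.png

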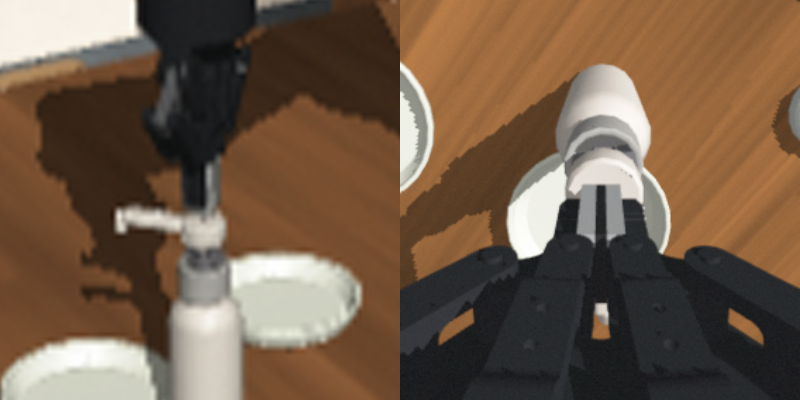

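The head rose fully and the spout tip is about 43 mm from the dish centre. Second press:

move_arm:
  moves:
    - [0,0,5,0]
    - [0,0,9,0]
    - [0,0,13,0]
    - [0,0,17,0]
    - [0,0,21,0]
    - [0,0,24,0]
    - [0,0,26,0]
    - [0,0,26,0]
    - [0,0,26,0]
    - [0,0,26,0]

```text
time_s: 23.7
position: [0.4844, -0.0937, 0.1281]
tool_rot: [[-0.603, 0.798, 0.005], [0.798, 0.603, -0.002], [-0.005, 0.003, -1.0]]
ft_force: [-2.7, 0.4, 21.9]
grip_width: -0.0
```

move_arm:
  moves:
    - [0,0,-4,0]
    - [0,0,-10,0]
    - [0,0,-18,0]
    - [0,0,-26,0]
    - [0,0,-26,0]
    - [0,0,-26,0]
    - [0,0,-26,0]

```text
time_s: 24.4
position: [0.4826, -0.0929, 0.1511]
tool_rot: [[-0.603, 0.798, -0.001], [0.798, 0.603, 0.0], [0.001, -0.001, -1.0]]
ft_force: [0.2, -0.9, -0.2]
grip_width: -0.0001
```

The second press reached 22 N at the same height. I'll do a third for safety, then retreat.

move_arm:
  moves:
    - [0,0,5,0]
    - [0,0,9,0]
    - [0,0,13,0]
    - [0,0,17,0]
    - [0,0,21,0]
    - [0,0,24,0]
    - [0,0,26,0]
    - [0,0,26,0]
    - [0,0,26,0]
    - [0,0,26,0]

```text
time_s: 25.4
position: [0.4844, -0.0937, 0.1281]
tool_rot: [[-0.603, 0.798, 0.005], [0.798, 0.603, -0.003], [-0.005, 0.003, -1.0]]
ft_force: [-2.8, 0.6, 23.5]
grip_width: 0.0002
```

move_arm:
  moves:
    - [0,0,-4,0]
    - [0,0,-10,0]
    - [0,0,-18,0]
    - [0,0,-26,0]
    - [0,0,-26,0]
    - [0,0,-50,0]
    - [0,0,-80,0]
    - [0,0,-110,0]
    - [0,0,-110,0]
    - [0,0,-110,0]

```text
time_s: 26.4
position: [0.4827, -0.093, 0.2351]
tool_rot: [[-0.603, 0.798, -0.0], [0.798, 0.603, 0.0], [0.0, -0.0, -1.0]]
ft_force: [0.2, -0.4, -0.6]
grip_width: -0.0
```

```bash
python3 v.py v17
python3 - <<'E'
from h import *
for cm in('wrist','scene'):
 for n,z in (('pump_top',.18),('spout_tip',.16),('bottle',0)):
  print(cm,n,[(d['point'],round(d['conf'],2),atz(cm,d['point'],z)[:2]) for d in env.tip_of(cm,n)[:2]])
for d in env.silhouettes('wrist','dish')[:3]:
    m=d['region'].astype(np.uint8); c=max(cv2.findContours(m,0,1)[0],key=len)[:,0]; c=cv2.convexHull(c)[:,0]
    P=np.array([atz('wrist',(y,x),.02)[:2] for x,y in c])
    A=np.c_[2*P,np.ones(len(P))]; s=np.linalg.lstsq(A,(P**2).sum(1),rcond=None)[0]; print(d['conf'],s[:2],np.sqrt(s[2]+s[0]**2+s[1]**2))
save('s17.png',cv2.resize(env.get_image('scene'),(800,600)))
E
```

```text
26.4 [ 0.48272629 -0.09296236  0.23512347] -4.379633000835396e-05 [ 0.2332289  -0.41057414 -0.58468593] tcp scene px in crop 250 200
wrist pump_top [([193.7, 257.5], 0.98, array([ 0.48104762, -0.09313291]))]
wrist spout_tip []
wrist bottle [([155.6, 258.5], 0.79, array([ 0.48232743, -0.09256807]))]
scene pump_top [([173.0, 318.6], 0.65, array([0.30452754, 0.15325814])), ([157.5, 228.7], 0.58, array([ 0.48869321, -0.08280234]))]
scene spout_tip [([159.4, 211.8], 0.49, array([ 0.52523346, -0.13437239])), ([189.8, 305.6], 0.45, array([0.37988614, 0.18320868]))]
scene bottle [([219.9, 313.8], 0.84, array([0.30300863, 0.15756329])), ([201.2, 230.4], 0.72, array([ 0.48320523, -0.08822193]))]
0.92 [ 0.34083497 -0.22022559] 0.06499163752155622
0.74 [ 0.51198487 -0.19138611] 0.04773267991739717
```

View pics/v17.png

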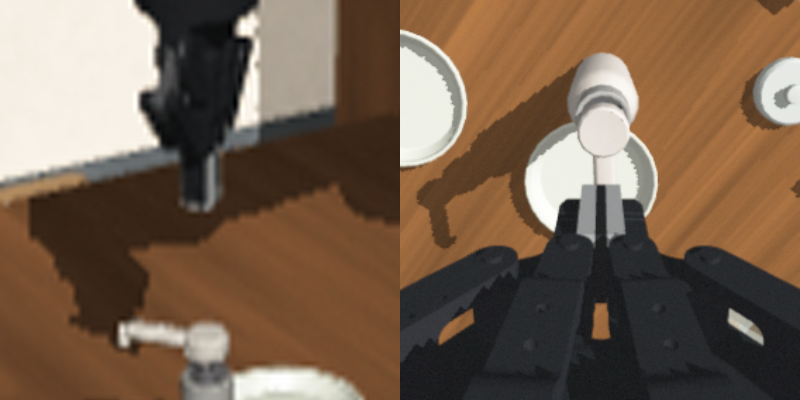

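View pics/s17.png

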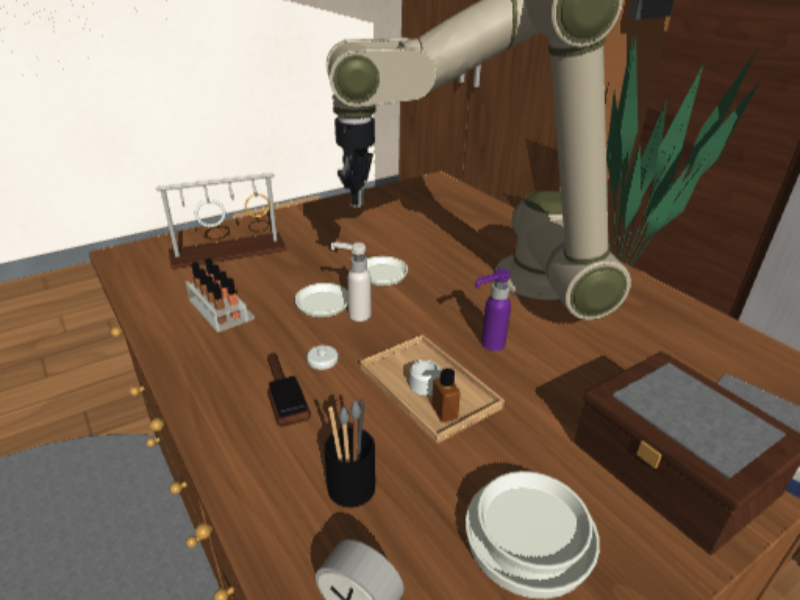

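The head is up and everything else is in place. Before handing in, I'll compare the collar marks before (v8) and after (v9) the twist to confirm the head turned and the bottle did not.

Run:
```python
import cv2,numpy as np
a=cv2.imread('pics/v8.png')[60:290,540:670];b=cv2.imread('pics/v9.png')[60:290,540:670]
cv2.imwrite('pics/cmp.png',np.hstack([cv2.resize(x,(338,598),interpolation=cv2.INTER_CUBIC) for x in(a,b)]))
from h import *
print(env.observe()['time_s'])
```

```text
26.9
```

View pics/cmp.png

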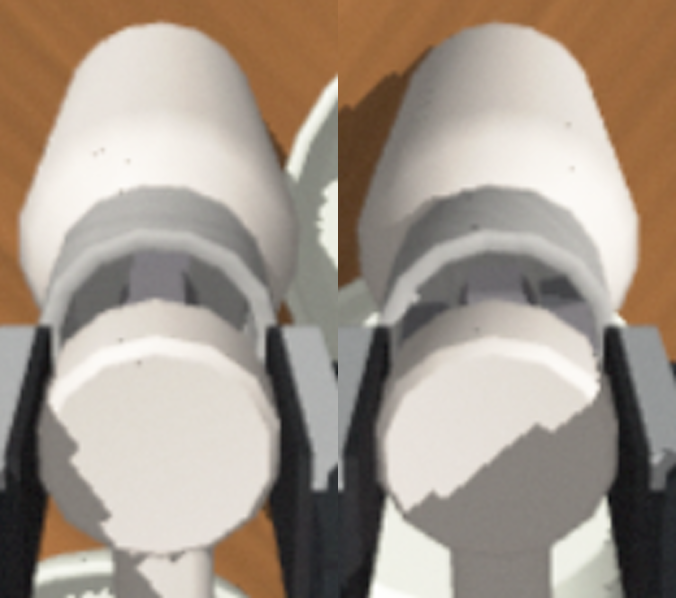

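The lock ribs on the collar moved from front/back of the hub to its sides, about 80° relative to the head, so the head is open. Handing in.

```bash
python3 -c "
from rig import env
print(env.close_job())"
```

```text
the job is handed in; nothing more can be done
None
```

The white bottle now stands upright on the dresser beside the dish farthest from the base, about 100 mm from bottle axis to dish centre. It is unlocked, with its spout over the dish. I handed the job in at about 27 s of the 64 s allowed; the system gives no verdict.

- **Grip:** The real fingertips turned out to sit about 25–35 mm behind the stated TCP. My first closing therefore pinched the pump hub while the bottle was still in the tray. I saw this in the scene picture, opened without lifting, went lower and lifted by the collar. Grip width then read 32 mm against 28 mm on the hub, and the force was about 3.4 N.
- **Unlocking:** I twisted the head 1.42 rad anticlockwise. Collar marks compared before and after show about 80° of turn relative to the bottle.
- **Priming:** I pressed three times over the dish. Each press ended at the same height with 22–25 N, well above the 8.5 N spring force at the stop. After each press I drew the fingers clear. I looked after the first and third, and the head was fully up both times.
- **Last checks:**
  - The spout tip measured 41–47 mm from the dish centre, against the 55 mm limit, across several views. After the final press only the scene camera reported it, at about 45 mm; the wrist view missed it.
  - The other things look unmoved, and the arm is clear.
  - The last wrist fit of the dish was spoiled because the bottle hid part of it (48 mm radius instead of 65). I relied on the pictures, which show the dish where it was.

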